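# Seat the tapered plug of an air cock

## Robot

A 6-joint arm with a two-finger parallel gripper is mounted at the origin on the work surface. World frame = base frame: x ahead of the robot, y to its left, z up, the work surface at z = 0. Lengths are in mm, angles in degrees, forces in N, time in s.
With the tool pointing down it reaches from about 300 to 850 mm from the base axis. Payload 4.2 kg.
Tool frame: the origin (TCP) lies between the finger pads; the fingertips stand 22 mm ahead of it and the grasp point (between the pads) lies 3 mm ahead of it; z points along the fingers, y is the direction in which the jaws open and shut (so a half turn about z gives the same grasp; the last joint's range is limited). The gripper opens to 91 mm and grips with 3 to 60 N. Pads are 32 mm wide; open, the fingers measure 118 mm over their backs; the gripper's body (76 mm by 178 mm) begins 60 mm behind the grasp point.
Start: joints at [-1.146, 18.312, 89.639, -0, 72.044, -1.146], TCP at [575.014, 0, 235.976] pointing down, gripper open.
Joint ranges: [-177.97, 177.97], [-48.28, 115.42], [12.27, 149.76], [-77.06, 257.06], [2.81, 150.46], [-146.56, 146.56]. Speed limits (degrees/s): [147.25, 147.25, 180, 180, 180, 180].

## Interface

Orientations are given as [roll, pitch, yaw] about the fixed x, y, z axes, in that order (R = Rz(yaw) Ry(pitch) Rx(roll)).
In Python, from workcell import telemetry, cams, env gives the robot as it stands.
- The arm moves only by the shell command python3 -m inch 'ROWS' [FORCE]. ROWS is JSON, a list of rows, each an object of numbers: "x", "y", "z": the shift along the tool's x, y, z in cm; "yaw": the turn about the tool's z in units of 5 degrees (1.0 is 5 degrees); "gripper": the gripper's target within -1 to 1 (fully open at 1, half-way at 0, shut at -1). A call has 1 to 12 rows; each row shifts and turns the commanded pose from where the row before left it, along the tool's axes as they then stand; what a row does not reach is not made up. A row lasts 1/12 s, in which the tool goes at most 41.7 mm and 7.16 degrees, less where a joint would pass 70% of its speed; a pose out of reach is approached as far as the arm can. A call is refused whole if a number of a shift passes 4.17 or a number of a turn 1, either way. A call with a gripper value outside its range is refused whole. The fingers move at their own pace and stop on an object; FORCE is the grip in N (left out, the last holds). Time passes only in rows, so rows that do not move let the fingers close. It gives the time, the measured TCP pose, the force and the opening at its end, in the units of the state.
- telemetry.state(): the state, without advancing time (a new reading comes with each control period).
- cams.grab_frame(name): name is "scene" or "side" or "wrist"; returns a dict with "pixels" (480x640x3 uint8, red, green, blue), "mtx" (3x3 intrinsics, pixels), "distortion" ([k1, k2, p1, p2, k3] as OpenCV has them; the pictures are not rectified), "rvec" (rotation vector, rad) and "tvec" (3), from world to camera coordinates, as OpenCV has them. Camera axes: x right, y down, z forward; pixel columns grow to the right and rows downward; lengths in mm; the calibration is good to about 2 mm. A picture is of the moment at which its call begins. There is no depth.
- env.job_done(): hands the job in, once; it reports no verdict.
The state is a dict: "time_s": time; "qpos": joint angles; "qvel": joint speeds; "effort": joint torques, N m; "ee_pos": TCP position; "ee_rot": TCP orientation; "force": force on the tool from outside, world axes, zero at the start; "torque": the same for the moment, N m; "gripper_width": finger opening in mm.
Only numpy, scipy, OpenCV 4.12 (cv2) and the standard library are available. Lean on these libraries where they do the work, as an engineer would, in place of code of your own. Each camera call takes 0.05 s, during which the arm holds its last target. There are 200 camera calls.

## Task

Lift the tapered plug out of the wooden rack by its black handle and enter it gently in the bore of the brass valve, with the handle turned at least 45 degrees away from the pipe. Then press it down with moderate force, never more than 25 N, while turning it until the handle lies along the pipe and the red band has sunk below the rim of the bore, so that it stays wedged there, upright, when you let go. Do not drop or hammer it in, and leave the other loose parts where they are.

Things in the scene. Friction and masses are not known exactly. Their poses are not given: they have to be found in the camera images.
- bore_rim (a point): Centre of the bore's mouth, in the plane of the rim, 70 mm above the table, on a brass air cock body that stands on a fixed 80 x 100 mm steel foot. Its z is up, the 22 mm steel pipe runs along its y (both ways, axis 34 mm below this point, ends 82 mm out). The bore is upright, open at the top, tapered 1 in 7 on the diameter (29 mm wide at the rim, narrower below); outside 54 mm across.
- valve (a joint): How far (m) the valve body has been pushed down on the stiff spring in its foot: 0 unloaded, 1 mm per 10 N of downward load (the plug's own 3 N included); it must never pass 3 mm.
- plug_handle (a point): Grip point of the loose plug (0.3 kg), on its axis, 80 mm above its lower end. The black handle is an upright bar 46 mm long (along this frame's x, white line on top), 12 mm thick (y), 42 mm tall: from 25 mm below this point (top of the brass collar, 40 mm across) to 17 mm above. The pads grip its two flat faces, closing along y; grip firmly (60 to 80 N).
- plug_collar (a point): Plug axis at the underside of its collar (5 mm thick), 30 mm below the grip point. A copper cone runs 50 mm down from here, 24 mm wide at its foot, red band 9.7 to 14 mm below here. The cone first bears with this point 14 mm above the rim. Straight pressing sinks it only 3 mm at 25 N; turned slowly (0.2 to 0.4 rad/s) by 1 rad under load it sinks 4.5 mm at 12 N, 5 mm at 18 N and needs up to 0.8 N m.
- rack: Wooden block 75 x 215 x 60 mm, fixed. Origin: centre of its underside; three upright 34 mm holes at y = -68, 0 and +68 mm. The plug hangs by its collar in one of them, steel bushes in the two others.
- bush0_top (a point): Top centre of a loose steel bush, 42 mm wide, 5 mm high above the rack. Bystander.
- bush1_top (a point): Top centre of the other loose steel bush, same size. Bystander.
- grease_tin_mid (a point): Middle of a loose grease tin with a blue label, 72 mm wide, 75 mm tall. Bystander.
- dist_cap_mid (a point): Middle of a loose black distributor cap, 68 mm wide, 70 mm tall. Bystander.
- spanner_grip (a point): Handle of a loose steel spanner lying on the bench. Bystander.

How it is judged:
By the outcome, as a careful person would: the job done as asked, in the order asked, and still so for the second after the job is handed in, with the robot touching nothing.
It also fails if it takes over 72 s, if anything falls off the work surface, if the arm or the gripper's body presses on something with over 40 N, if the wrist force passes 120 N, or if a joint passes its speed limit or range.

## Working session

There is one attempt and no reset: what is moved stays moved. The work goes in short steps, Python scripts to look and compute and a shell command to move; the robot and the scene stay as the last step left them, time stands still between calls to the robot, and variables do not carry over. Pictures are saved under pics/ and viewed, about 8 in all and at most 12, crops included, and the job is handed in when it is done.

```bash
mkdir -p pics; ls
python3 - <<'E'
from workcell import telemetry,cams
import cv2,numpy as np,pickle
print(telemetry.state())
F={}
for n in("scene","side","wrist"):
    f=cams.grab_frame(n);F[n]=f;cv2.imwrite(f"pics/{n}0.png",f["pixels"][:,:,::-1]);print(n,f["mtx"].tolist(),f["rvec"],f["tvec"],f["distortion"])
pickle.dump(F,open("f0.pkl","wb"))
E
```

```text
pics
{'time_s': 0.0, 'qpos': array([-1.14593925e+00,  1.83495548e+01,  8.97055647e+01,  5.51220710e-04,
        7.20445747e+01, -1.14531135e+00]), 'qvel': array([-0.06415478,  0.01406824, -0.04425074, -0.06523689,  0.04118139,
        0.15497384]), 'effort': array([-5.01459035e-04, -4.12465632e+01, -2.31973493e+01,  7.28826877e-02,
        4.58198413e-02, -1.41870069e-04]), 'ee_pos': array([5.74532155e+02, 1.27588942e-02, 2.35146872e+02]), 'ee_rot': array([-1.79900336e+02, -2.51667044e-03,  8.99991995e+01]), 'force': array([ 0.36681333,  0.43210548, -0.09334361]), 'torque': array([-0.00260429, -0.01412545, -0.01402887]), 'gripper_width': 91.2913432929822}
scene [[441.41567962347546, 0.0, 319.4493944906306], [0.0, 441.41567962347546, 242.14199714444717], [0.0, 0.0, 1.0]] [ 0.76267552  2.76774421 -0.85253631] [ 489.28606836 -165.38851603 1220.78960177] [-0.07076861  0.          0.          0.          0.        ]
side [[471.3583998563123, 0.0, 315.8838963449624], [0.0, 471.3583998563123, 246.6251563905811], [0.0, 0.0, 1.0]] [ 2.27808407 -0.47621793  0.22036183] [-534.4366888   210.04183664 1080.15222588] [-0.12678043  0.          0.          0.          0.        ]
wrist [[425.09329073890535, 0.0, 319.4557610737097], [0.0, 425.09329073890535, 243.10018618700119], [0.0, 0.0, 1.0]] [-2.88116171e+00 -7.39072833e-04  4.30839018e-04] [-574.77475617  -29.14808218  390.35950278] [-0.05227322  0.          0.          0.          0.        ]
```

View pics/scene0.png

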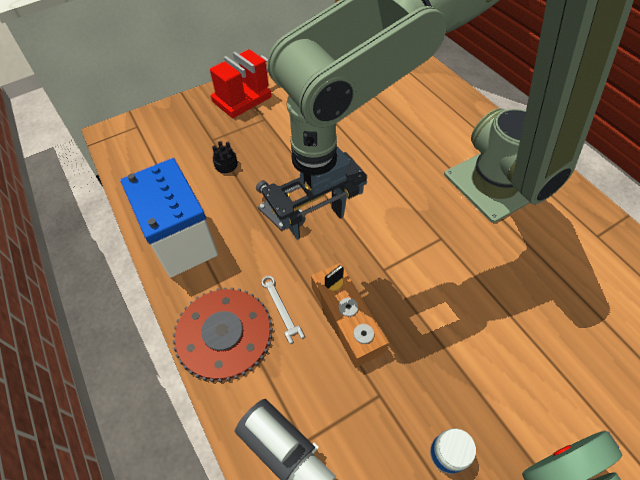

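View pics/side0.png

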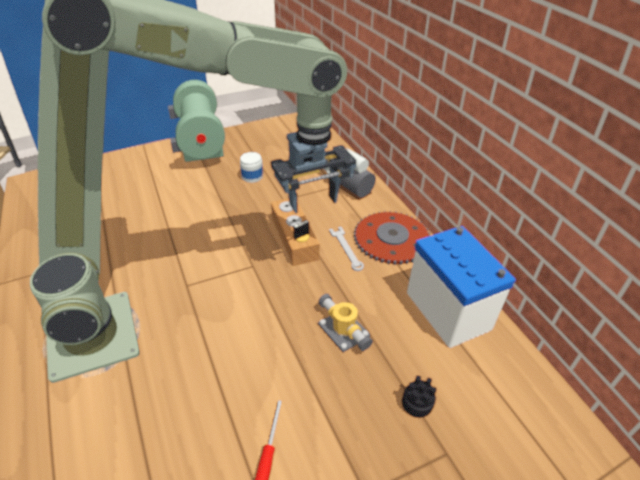

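The scene view shows the plug's handle at about (334,277) and the bushes at (348,307) and (364,334). The gripper hides the valve there, but the side view shows it at (346,311), with the handle at (300,228).

```bash
cat > h.py <<'E'
import cv2,numpy as np
def ray(f,uv):
    n=cv2.undistortPoints(np.array(uv,float).reshape(-1,1,2),f["mtx"],np.array(f["distortion"])).reshape(-1,2)
    R=cv2.Rodrigues(np.array(f["rvec"]))[0];t=np.array(f["tvec"]).ravel()
    return -R.T@t, np.c_[n,np.ones(len(n))]@R
def onz(f,uv,z):
    o,d=ray(f,uv); return o+d*((z-o[2])/d[:,2])[:,None]
def proj(f,p): return cv2.projectPoints(np.array(p,float).reshape(-1,3),np.array(f["rvec"]),np.array(f["tvec"]),np.array(f["mtx"]),np.array(f["distortion"]))[0].reshape(-1,2)
E
python3 - <<'E'
import pickle;from h import *
np.set_printoptions(precision=1,suppress=True)
F=pickle.load(open("f0.pkl","rb"))
s,d=F["scene"],F["side"]
print("bush scene",onz(s,[(348,307),(364,334)],65),"side",onz(d,[(287,207)],65))
print("handle top scene",onz(s,[(334,272)],107),"side",onz(d,[(300,224)],107))
print("bore side",onz(d,[(346,311)],70)); print("pipe ends",onz(d,[(325,303),(364,341)],36))
for n in("scene","side"):
    f=F[n];cr=f["pixels"]
    x0,y0=(290,240) if n=="scene" else (255,190)
    c=cr[y0:y0+140 if n=="scene" else y0+170,x0:x0+130]
    cv2.imwrite(f"pics/c_{n}.png",cv2.resize(c[:,:,::-1],None,fx=3,fy=3,interpolation=cv2.INTER_CUBIC))
a=cv2.imread("pics/c_scene.png");b=cv2.imread("pics/c_side.png");w=cv2.imread("pics/wrist0.png")
H=600;im=np.zeros((H,800,3),np.uint8);im[:420,:390]=a[:420,:390];im[:510,400:790]=b[:510]
cv2.imwrite("pics/c1.png",im)
E
```

```text
bush scene [[576.2 133.3  65. ]
 [581.  202.   65. ]] side [[578.7 192.   65. ]]
handle top scene [[569.9  64.8 107. ]] side [[565.4  61.4 107. ]]
bore side [[ 560.9 -218.9   70. ]]
pipe ends [[ 540.2 -152.6   36. ]
 [ 573.4 -287.4   36. ]]
```

View pics/wrist0.png

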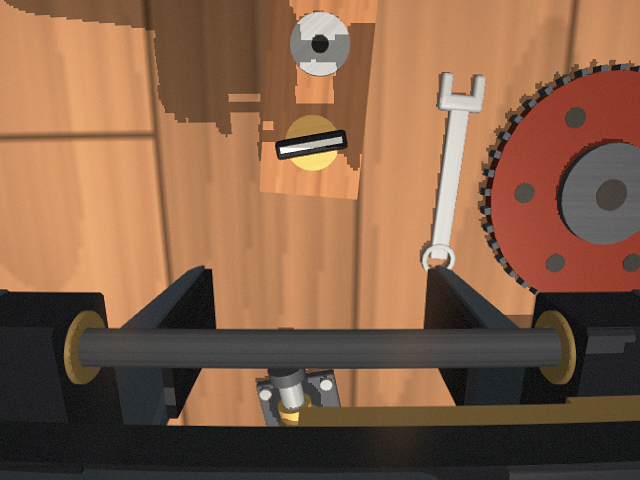

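View pics/c1.png

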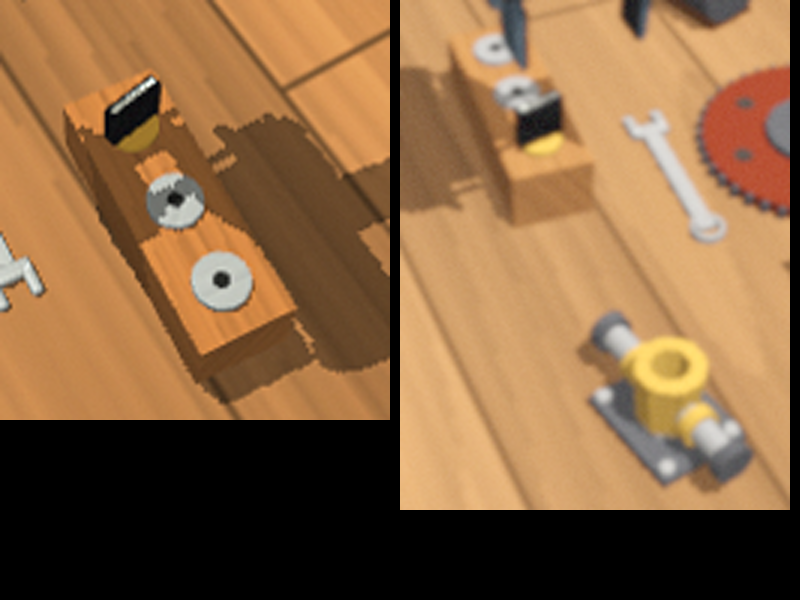

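Wrist view: the handle's white line runs from (278,152) to (345,138), with the collar around (312,142). The crops show the valve body standing clear and its pipe running roughly along −y. I'll move over for a wrist view of the valve.

```bash
python3 -m inch '[{"x":-2},{"x":-3.5},{"x":-3.5},{"x":-3.5},{"x":-3.5},{"x":-3.5},{"x":-3.5},{"x":-3},{"x":-2},{},{},{}]'
python3 - <<'E'
from workcell import cams,telemetry
import pickle;from h import *
np.set_printoptions(precision=1,suppress=True)
F=pickle.load(open("f0.pkl","rb"));w=F["wrist"]
p=w["pixels"].astype(int);hsv=cv2.cvtColor(w["pixels"],cv2.COLOR_RGB2HSV)
# handle: white line region inside box
m=np.zeros(p.shape[:2],np.uint8);b=(slice(125,165),slice(270,352))
m[b]=((hsv[b][...,1]<60)).astype(np.uint8)
c=max(cv2.findContours(m,0,2)[0],key=cv2.contourArea);r=cv2.minAreaRect(c);print("bar+line px",r,onz(w,cv2.boxPoints(r),107),onz(w,[r[0]],107))
m[:]=0;m[b]=((hsv[b][...,1]<60)&(hsv[b][...,2]>130)).astype(np.uint8)
c=max(cv2.findContours(m,0,2)[0],key=cv2.contourArea);r=cv2.minAreaRect(c);P=onz(w,cv2.boxPoints(r),107);print("line",r,P,P.mean(0))
m[:]=0;b=(slice(105,180),slice(275,350));h=hsv[b];m[b]=((h[...,0]>18)&(h[...,0]<32)&(h[...,1]>90)).astype(np.uint8)
c=max(cv2.findContours(m,0,2)[0],key=cv2.contourArea);e=cv2.minEnclosingCircle(c);print("collar",e,onz(w,[e[0]],65))
print("camC",ray(w,[(0,0)])[0])
f=cams.grab_frame("wrist");s=cams.grab_frame("scene");pickle.dump({"wrist":f,"scene":s,"side":cams.grab_frame("side")},open("f1.pkl","wb"))
im=np.zeros((600,800,3),np.uint8);im[:480,:480]=f["pixels"][:,80:560,::-1]
pt=proj(s,[(561,-219,70)])[0].astype(int);print(pt);x,y=np.clip(pt-50,0,None);c=s["pixels"][y:y+110,x:x+100,::-1];c=cv2.resize(c,None,fx=3,fy=3);im[:c.shape[0],490:490+c.shape[1]]=c
cv2.imwrite("pics/v1.png",im);print(x,y,telemetry.state()["ee_pos"],telemetry.state()["ee_rot"])
E
```

```text
bar+line px ((310.9141845703125, 143.93910217285156), (18.415618896484375, 69.86773681640625), 80.36246490478516) [[546.4  66.2 107. ]
 [590.2  73.4 107. ]
 [592.3  62.1 107. ]
 [548.1  54.7 107. ]] [[569.3  64.1 107. ]]
line ((310.638671875, 144.94058227539062), (6.531819820404053, 62.795326232910156), 80.04937744140625) [[549.   62.1 107. ]
 [588.5  68.9 107. ]
 [589.2  64.9 107. ]
 [549.7  58.1 107. ]] [569.1  63.5 107. ]
collar ((313.0, 153.5), 23.26487922668457) [[570.   55.9  65. ]]
camC [574.9  72.6 384.5]
[277 194]
227 144 [574.9   0.  235.7] [-180.    0.   90.]invalid input
```

View pics/v1.png

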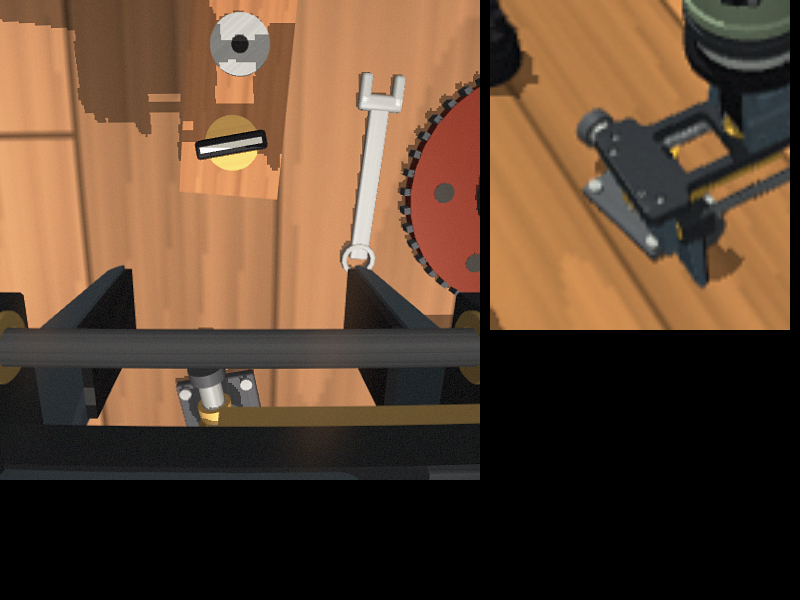

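The arm did not move because the call was refused, probably over the empty rows. The picture shows the same view as before. I'll retry with explicit zeros.

```bash
python3 -m inch '[{"x":-2},{"x":-3.5},{"x":-3.5},{"x":-3.5},{"x":-3.5},{"x":-3.5},{"x":-3.5},{"x":-3},{"x":-2},{"x":0},{"x":0},{"x":0}]'
python3 - <<'E'
from workcell import cams,telemetry
import pickle;from h import *
np.set_printoptions(precision=1,suppress=True)
f=cams.grab_frame("wrist");s=cams.grab_frame("scene");pickle.dump({"wrist":f,"scene":s,"side":cams.grab_frame("side")},open("f1.pkl","wb"))
print(proj(f,[(561,-219,70)]),ray(f,[(0,0)])[0])
cv2.imwrite("pics/v2.png",f["pixels"][:,:,::-1])
E
```

```text
[[303.6 464.6]] [575.   72.6 385. ]invalid input
```

View pics/v2.png

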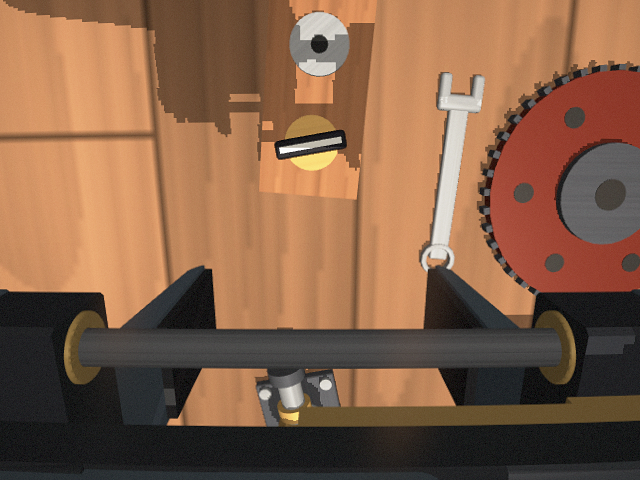

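The call was refused again and nothing moved. I'll find out what row format it wants before taking more pictures.

```bash
python3 -m inch '[{"x":0.5,"y":0,"z":0,"yaw":0,"gripper":1}]' 
python3 -m inch '[{"x":-0.5,"gripper":1}]' 60
```

```text
time_s: 0.53
ee_pos: [575.0, 4.6, 236.0]
ee_rot: [180.0, 0.0, 90.0]
force: [0.2, -0.6, 0.5]
gripper_width: 91.1invalid input
```

All five keys are required in every row.

```bash
python3 -m inch '[{"x":-2,"y":0,"z":0,"yaw":0,"gripper":1},{"x":-3.5,"y":0,"z":0,"yaw":0,"gripper":1},{"x":-3.5,"y":0,"z":0,"yaw":0,"gripper":1},{"x":-3.5,"y":0,"z":0,"yaw":0,"gripper":1},{"x":-3.5,"y":0,"z":0,"yaw":0,"gripper":1},{"x":-3.5,"y":0,"z":0,"yaw":0,"gripper":1},{"x":-3.5,"y":0,"z":0,"yaw":0,"gripper":1},{"x":-3.0,"y":0,"z":0,"yaw":0,"gripper":1},{"x":-2,"y":0,"z":0,"yaw":0,"gripper":1},{"x":0,"y":0,"z":0,"yaw":0,"gripper":1},{"x":0,"y":0,"z":0,"yaw":0,"gripper":1},{"x":0,"y":0,"z":0,"yaw":0,"gripper":1}]'
python3 - <<'E'
from workcell import cams,telemetry
import pickle;from h import *
np.set_printoptions(precision=1,suppress=True)
f=cams.grab_frame("wrist");s=cams.grab_frame("scene");pickle.dump({"wrist":f,"scene":s,"side":cams.grab_frame("side")},open("f1.pkl","wb"))
print(proj(f,[(561,-219,70)]),ray(f,[(0,0)])[0])
cv2.imwrite("pics/v3.png",f["pixels"][:,:,::-1])
E
```

```text
time_s: 1.53
ee_pos: [575.0, -274.0, 235.9]
ee_rot: [-180.0, -0.1, 90.0]
force: [0.8, -0.3, 0.0]
gripper_width: 91.0
[[299.7 155.4]] [ 575.1 -201.5  385.2]
```

View pics/v3.png

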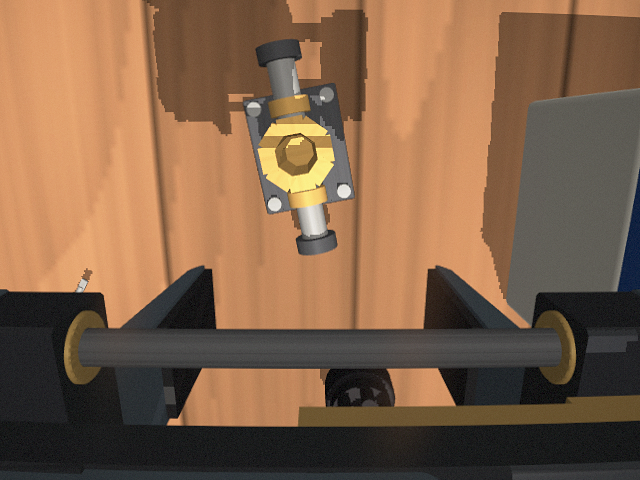

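The wrist view shows the valve well: bore at about (296,154), foot bolts at (254,109), (327,94), (344,191) and (274,205), and pipe caps at about (278,52) and (316,243).

Run:
```python
import pickle;from h import *
np.set_printoptions(precision=1,suppress=True)
F=pickle.load(open("f1.pkl","rb"));f=F["wrist"];hsv=cv2.cvtColor(f["pixels"],cv2.COLOR_RGB2HSV)
for z in(8,12): 
    B=onz(f,[(254,109),(327,94),(344,191),(274,205)],z);print(z,B.mean(0),[np.degrees(np.arctan2(*(a-b)[[1,0]])) for a,b in((B[0],B[3]),(B[1],B[2]),(B[0],B[1]),(B[3],B[2]))],np.linalg.norm(B[0]-B[1]),np.linalg.norm(B[0]-B[3]))
C=onz(f,[(278,52),(316,243)],36);print("caps",C,C.mean(0),np.degrees(np.arctan2(*(C[0]-C[1])[[1,0]])))
g=hsv[100:210,240:350]
print(hsv[155,250:342:4].tolist())
h=hsv; y=((h[...,0]>=19)&(h[...,0]<=32)&(h[...,1]>110)).astype(np.uint8)
m=np.zeros_like(y);m[110:198,250:342]=y[110:198,250:342]
c=max(cv2.findContours(m,0,2)[0],key=cv2.contourArea)
print("yellow bbox",cv2.boundingRect(c))
v=hsv[...,2];d=np.zeros_like(y);d[128:180,270:323]=((v<190)&(y>0))[128:180,270:323]
n,l,st,ce=cv2.connectedComponentsWithStats(d);print(st,ce)
for uv in [(296,153.5),(295.5,155)]: print(uv,onz(f,[uv],70))
o=proj(f,[(561,-219,70)]);
# expected outer circle and hole px radius
print(27/(385-70)*425,14.5/315*425)
im=cv2.resize(f["pixels"][105:205,240:350,::-1],None,fx=5,fy=5,interpolation=cv2.INTER_NEAREST)
cv2.imwrite("pics/v4.png",im)
```

```text
8 [ 558.4 -218.6    8. ] [np.float64(100.2909525793994), np.float64(100.67961088416223), np.float64(-168.94297424360556), np.float64(-168.60314508367892)] 63.3184666344828 84.1960013488705
12 [ 558.6 -218.5   12. ] [np.float64(100.2909525793994), np.float64(100.67961088416219), np.float64(-168.94297424360556), np.float64(-168.60314508367892)] 62.647014735445275 83.30315652804723
caps [[ 543.6 -142.5   36. ]
 [ 572.6 -294.1   36. ]] [ 558.1 -218.3   36. ] 100.8230796851578
[[13, 126, 188], [10, 102, 118], [123, 27, 112], [23, 131, 250], [23, 132, 250], [23, 130, 251], [23, 135, 253], [19, 148, 140], [19, 146, 124], [18, 147, 149], [18, 147, 175], [17, 148, 176], [17, 149, 176], [17, 143, 184], [18, 147, 179], [18, 150, 180], [18, 148, 93], [25, 125, 254], [25, 125, 251], [25, 121, 251], [25, 123, 251], [120, 23, 112], [0, 6, 120]]
yellow bbox (258, 147, 77, 51)
[[     0      0    640    480 307120]
 [   292    135      1      1      1]
 [   290    136      1      1      1]
 [   275    138      1      1      1]
 [   283    138      1      1      1]
 [   285    138      2      1      2]
[... 1731 characters left out ...]
]
 [310.7 141. ]
 [313.  142.7]
 [322.  143. ]
 [279.  145. ]
 [313.  145.5]
 [283.  148. ]
 [285.  149. ]
 [298.  149. ]
 [308.  148. ]
 [313.  148. ]
 [315.  148. ]
 [279.3 151. ]
 [313.  150. ]
 [315.  150.5]
 [285.  152. ]
 [289.  153. ]
 [294.  153. ]
 [299.5 152.5]
 [314.  153. ]
 [316.  153. ]
 [278.  155. ]
 [282.  154.5]
 [300.  155. ]
 [313.  155. ]
 [313.  157. ]
 [280.  159. ]
 [311.  159. ]
 [316.7 159. ]
 [299.  161. ]
 [311.5 162. ]
 [314.5 162.5]
 [294.  165. ]
 [310.1 165.8]
 [300.  168. ]
 [304.  168. ]
 [309.  170.5]
 [304.  173. ]
 [293.5 175. ]
 [298.  174. ]]
(296, 153.5) [[ 558.4 -217.7   70. ]]
(295.5, 155) [[ 558.  -218.7   70. ]]
36.42857142857143 19.563492063492063
```

View pics/v4.png

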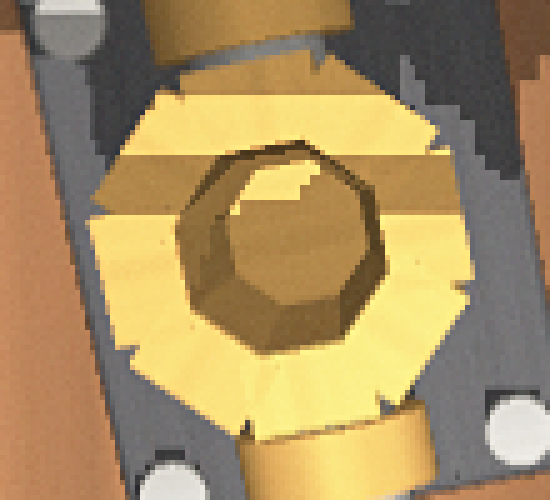

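The estimates agree: the bore is at (558.4, −218.4) with the pipe at 100.7°, and the plug is at (569.2, 63.8) with the bar at 9.8°. I need a tool yaw of 9.8°, so the bar will start about 91° off the pipe. First I go over the plug and turn 80.2° (tool yaw +16.04 units).

```bash
python3 -m inch '[{"x":2,"y":0,"z":0,"yaw":0,"gripper":0.1},{"x":3.5,"y":0,"z":0,"yaw":0,"gripper":0.1},{"x":3.5,"y":0,"z":0,"yaw":0,"gripper":0.1},{"x":3.5,"y":0,"z":0,"yaw":0,"gripper":0.1},{"x":3.5,"y":0,"z":0,"yaw":0,"gripper":0.1},{"x":3.5,"y":0,"z":0,"yaw":0,"gripper":0.1},{"x":3.5,"y":0,"z":0,"yaw":0,"gripper":0.1},{"x":3.5,"y":0,"z":0,"yaw":0,"gripper":0.1},{"x":3.5,"y":0,"z":0,"yaw":0,"gripper":0.1},{"x":2.28,"y":-0.28,"z":0,"yaw":0,"gripper":0.1},{"x":1.5,"y":-0.3,"z":0,"yaw":0,"gripper":0.1},{"x":0,"y":0,"z":0,"yaw":0,"gripper":0.1}]' 60
python3 -m inch '[{"x":0,"y":0,"z":0,"yaw":1,"gripper":0.1},{"x":0,"y":0,"z":0,"yaw":1,"gripper":0.1},{"x":0,"y":0,"z":0,"yaw":1,"gripper":0.1},{"x":0,"y":0,"z":0,"yaw":1,"gripper":0.1},{"x":0,"y":0,"z":0,"yaw":1,"gripper":0.1},{"x":0,"y":0,"z":0,"yaw":1,"gripper":0.1},{"x":0,"y":0,"z":0,"yaw":1,"gripper":0.1},{"x":0,"y":0,"z":0,"yaw":1,"gripper":0.1},{"x":0,"y":0,"z":0,"yaw":1,"gripper":0.1},{"x":0,"y":0,"z":0,"yaw":1,"gripper":0.1}]'
python3 -m inch '[{"x":0,"y":0,"z":0,"yaw":1,"gripper":0.1},{"x":0,"y":0,"z":0,"yaw":1,"gripper":0.1},{"x":0,"y":0,"z":0,"yaw":1,"gripper":0.1},{"x":0,"y":0,"z":0,"yaw":1,"gripper":0.1},{"x":0,"y":0,"z":0,"yaw":1,"gripper":0.1},{"x":0,"y":0,"z":0,"yaw":1,"gripper":0.1},{"x":0,"y":0,"z":0,"yaw":0.04,"gripper":0.1},{"x":0,"y":0,"z":0,"yaw":0,"gripper":0.1},{"x":0,"y":0,"z":0,"yaw":0,"gripper":0.1}]'
```

```text
time_s: 2.68
ee_pos: [568.2, 66.7, 236.3]
ee_rot: [-180.0, -0.1, 90.3]
force: [-0.2, -0.2, -0.6]
gripper_width: 50.2
time_s: 3.52
ee_pos: [569.0, 62.5, 236.2]
ee_rot: [180.0, -0.0, 39.8]
force: [-0.1, -1.0, -0.3]
gripper_width: 50.3
time_s: 4.27
ee_pos: [569.1, 62.6, 236.1]
ee_rot: [180.0, -0.0, 9.9]
force: [0.1, -0.3, 0.5]
gripper_width: 50.5
```

```bash
python3 -m inch '[{"x":0,"y":-0.12,"z":1.5,"yaw":0,"gripper":0.1},{"x":0,"y":0,"z":2.5,"yaw":0,"gripper":0.1},{"x":0,"y":0,"z":2.5,"yaw":0,"gripper":0.1},{"x":0,"y":0,"z":2,"yaw":0,"gripper":0.1},{"x":0,"y":0,"z":1.5,"yaw":0,"gripper":0.1},{"x":0,"y":0,"z":1.5,"yaw":0,"gripper":0.1},{"x":0,"y":0,"z":1.2,"yaw":0,"gripper":0.1},{"x":0,"y":0,"z":0.8,"yaw":0,"gripper":0.1},{"x":0,"y":0,"z":0.5,"yaw":0,"gripper":0.1},{"x":0,"y":0,"z":0.31,"yaw":0,"gripper":0.1},{"x":0,"y":0,"z":0,"yaw":0,"gripper":0.1},{"x":0,"y":0,"z":0,"yaw":0,"gripper":0.1}]'
```

```text
time_s: 5.27
ee_pos: [569.4, 64.0, 93.4]
ee_rot: [180.0, -0.1, 9.8]
force: [-0.5, -0.2, -0.4]
gripper_width: 50.3
```

```bash
python3 -m inch '[{"x":0,"y":0,"z":0,"yaw":0,"gripper":-0.5},{"x":0,"y":0,"z":0,"yaw":0,"gripper":-0.6},{"x":0,"y":0,"z":0,"yaw":0,"gripper":-0.7},{"x":0,"y":0,"z":0,"yaw":0,"gripper":-1},{"x":0,"y":0,"z":0,"yaw":0,"gripper":-1},{"x":0,"y":0,"z":0,"yaw":0,"gripper":-1},{"x":0,"y":0,"z":0,"yaw":0,"gripper":-1},{"x":0,"y":0,"z":0,"yaw":0,"gripper":-1}]' 60
python3 - <<'E'
from workcell import telemetry as t
s=t.state();print(s["force"],s["torque"],s["ee_pos"],s["gripper_width"])
E
```

```text
time_s: 5.93
ee_pos: [569.1, 63.9, 93.0]
ee_rot: [180.0, -0.0, 9.8]
force: [-0.5, -0.5, 0.8]
gripper_width: 12.0
[-0.45358197 -0.51717817  0.76051554] [-0.05500093  0.11631233  0.00135984] [569.07628045  63.91961575  92.9630297 ] 12.024108458345353
```

```bash
python3 -m inch '[{"x":0,"y":0,"z":-0.3,"yaw":0,"gripper":-1},{"x":0,"y":0,"z":-0.6,"yaw":0,"gripper":-1},{"x":0,"y":0,"z":-1,"yaw":0,"gripper":-1},{"x":0,"y":0,"z":-1.2,"yaw":0,"gripper":-1},{"x":0,"y":0,"z":-1.2,"yaw":0,"gripper":-1},{"x":0,"y":0,"z":-1.2,"yaw":0,"gripper":-1},{"x":0,"y":0,"z":-1.2,"yaw":0,"gripper":-1},{"x":0,"y":0,"z":-1,"yaw":0,"gripper":-1},{"x":0,"y":0,"z":-0.8,"yaw":0,"gripper":-1},{"x":0,"y":0,"z":-0.5,"yaw":0,"gripper":-1},{"x":0,"y":0,"z":0,"yaw":0,"gripper":-1},{"x":0,"y":0,"z":0,"yaw":0,"gripper":-1}]'
python3 -m inch '[{"x":-0.3,"y":1.4,"z":0,"yaw":0,"gripper":-1},{"x":-0.56,"y":2.64,"z":0,"yaw":0,"gripper":-1},{"x":-0.6,"y":2.9,"z":0,"yaw":0,"gripper":-1},{"x":-0.6,"y":2.9,"z":0,"yaw":0,"gripper":-1},{"x":-0.6,"y":2.9,"z":0,"yaw":0,"gripper":-1},{"x":-0.6,"y":2.9,"z":0,"yaw":0,"gripper":-1},{"x":-0.6,"y":2.9,"z":0,"yaw":0,"gripper":-1},{"x":-0.6,"y":2.9,"z":0,"yaw":0,"gripper":-1},{"x":-0.6,"y":2.9,"z":0,"yaw":0,"gripper":-1},{"x":-0.5,"y":2,"z":0,"yaw":0,"gripper":-1},{"x":-0.3,"y":1.3,"z":0,"yaw":0,"gripper":-1},{"x":0,"y":0,"z":0,"yaw":0,"gripper":-1}]'
python3 -m inch '[{"x":0,"y":0,"z":0,"yaw":0,"gripper":-1},{"x":0,"y":0,"z":0,"yaw":0,"gripper":-1},{"x":0,"y":0,"z":0,"yaw":0,"gripper":-1},{"x":0,"y":0,"z":0,"yaw":0,"gripper":-1}]'
python3 - <<'E'
from workcell import telemetry as t,cams
from h import *
import pickle
s=t.state();print(s["force"],s["torque"],s["ee_pos"],s["ee_rot"],s["gripper_width"])
f=cams.grab_frame("side");w=cams.grab_frame("wrist")
pickle.dump((f,w),open("f2.pkl","wb"))
p=proj(f,[(558,-218,110)])[0].astype(int);print(p)
im=np.zeros((500,800,3),np.uint8);c=f["pixels"][p[1]-60:p[1]+60,p[0]-45:p[0]+45,::-1];im[:480,:360]=cv2.resize(c,None,fx=4,fy=4);im[:330,360:800]=cv2.resize(w["pixels"][:,:,::-1],(440,330));cv2.imwrite("pics/p1.png",im)
E
```

```text
time_s: 6.93
ee_pos: [568.9, 64.0, 182.8]
ee_rot: [180.0, 0.0, 9.8]
force: [-0.2, 0.3, -3.6]
gripper_width: 11.9
time_s: 7.93
ee_pos: [557.5, -221.4, 182.0]
ee_rot: [180.0, 0.1, 9.6]
force: [0.5, 0.3, -2.5]
gripper_width: 11.8
time_s: 8.27
ee_pos: [558.4, -217.2, 182.9]
ee_rot: [-180.0, 0.0, 9.9]
force: [-0.2, -0.1, -2.8]
gripper_width: 11.4
[-0.21274077 -0.09790391 -2.82574546] [0.03887944 0.08958167 0.0153417 ] [ 558.41489887 -217.21802485  182.88090301] [-1.79981397e+02  6.37553353e-04  9.88495874e+00] 11.40493419517017
[345 299]
```

View pics/p1.png

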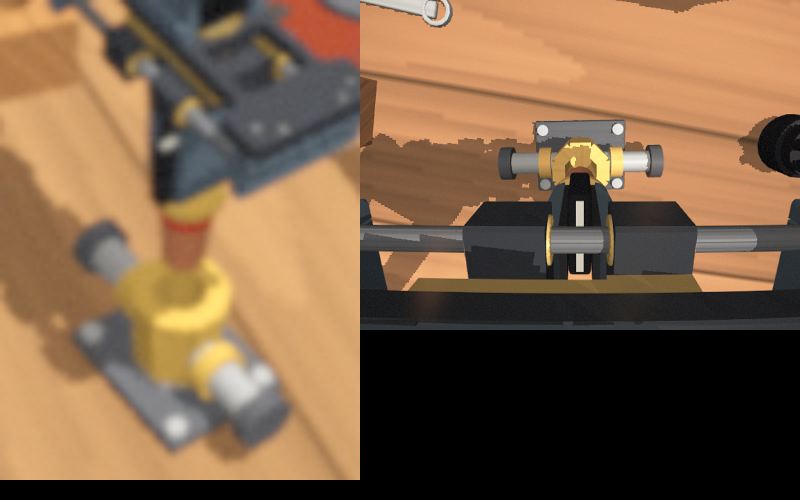

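The plug is held upright above the bore with its tip just over the mouth. Wrist part of the composite: foot bolts at (542,130), (618,129), (545,184) and (618,183). I'll cross-check the bore position from this different camera heading before entering.

Run:
```python
import pickle;from h import *
np.set_printoptions(precision=1,suppress=True)
f,w=pickle.load(open("f2.pkl","rb"))
s=640/440
g=cv2.cvtColor(w["pixels"],cv2.COLOR_RGB2HSV)
P=[]
for u,v in[(542,130),(618,129),(545,184),(618,183)]:
    x,y=int((u-360)*s),int(v*s);a=g[y-14:y+15,x-14:x+15]
    m=((a[...,1]<40)&(a[...,2]>165)).astype(np.uint8);n,l,st,ce=cv2.connectedComponentsWithStats(m);k=1+st[1:,4].argmax();P.append(ce[k]+(x-14,y-14));print(st[k],P[-1])
B=onz(w,P,10);print(B,B.mean(0))
C=onz(w,[((506-360)*s,163*s),((655-360)*s,161*s)],36);print(C,C.mean(0))
```

```text
[  8   7  16  16 205] [265.3 189.4]
[  6   7  16  16 210] [374.8 187.4]Traceback (most recent call last):
  File "<stdin>", line 9, in <module>
ValueError: attempt to get argmax of an empty sequence
```

Run:
```python
import pickle;from h import *
np.set_printoptions(precision=1,suppress=True)
f,w=pickle.load(open("f2.pkl","rb"));s=640/440
for z in (8,12):
    B=onz(w,[(265.3,189.4),(374.8,187.4)],z);d=B[0]-B[1];a=np.arctan2(d[1],d[0]);n=np.array([np.cos(a-np.pi/2),np.sin(a-np.pi/2),0])
    print(z,B,np.linalg.norm(d),np.degrees(a),B.mean(0)-n*31.5)
C=onz(w,[((506-360)*s,163*s),((655-360)*s,161*s)],36);print(C,C.mean(0))
```

```text
8 [[ 579.9 -171.4    8. ]
 [ 595.8 -253.6    8. ]] 83.72021560836386 100.97109385486223 [ 556.9 -218.5    8. ]
12 [[ 580.5 -171.8   12. ]
 [ 596.2 -253.    12. ]] 82.68735316092896 100.97109385486216 [ 557.4 -218.4   12. ]
[[ 543.6 -141.5   36. ]
 [ 572.6 -294.8   36. ]] [ 558.1 -218.1   36. ]
```

Both headings agree to within about 1 mm: (558.1, −218.3), pipe at 100.8°. I'll enter the bore gently, stopping above the bearing height at TCP z = 117.

```bash
python3 -m inch '[{"x":0,"y":0.11,"z":0.5,"yaw":0,"gripper":-1},{"x":0,"y":0,"z":1,"yaw":0,"gripper":-1},{"x":0,"y":0,"z":1,"yaw":0,"gripper":-1},{"x":0,"y":0,"z":0.7,"yaw":0,"gripper":-1},{"x":0,"y":0,"z":0.6,"yaw":0,"gripper":-1},{"x":0,"y":0,"z":0.5,"yaw":0,"gripper":-1},{"x":0,"y":0,"z":0.5,"yaw":0,"gripper":-1},{"x":0,"y":0,"z":0.4,"yaw":0,"gripper":-1},{"x":0,"y":0,"z":0.2,"yaw":0,"gripper":-1},{"x":0,"y":0,"z":0,"yaw":0,"gripper":-1},{"x":0,"y":0,"z":0,"yaw":0,"gripper":-1},{"x":0,"y":0,"z":0,"yaw":0,"gripper":-1}]'
python3 -m inch '[{"x":0,"y":0,"z":0.1,"yaw":0,"gripper":-1},{"x":0,"y":0,"z":0.1,"yaw":0,"gripper":-1},{"x":0,"y":0,"z":0.1,"yaw":0,"gripper":-1},{"x":0,"y":0,"z":0.1,"yaw":0,"gripper":-1},{"x":0,"y":0,"z":0.1,"yaw":0,"gripper":-1},{"x":0,"y":0,"z":0,"yaw":0,"gripper":-1},{"x":0,"y":0,"z":0,"yaw":0,"gripper":-1},{"x":0,"y":0,"z":0,"yaw":0,"gripper":-1}]'
```

```text
time_s: 9.37
ee_pos: [558.5, -219.3, 129.1]
ee_rot: [-180.0, -0.0, 9.8]
force: [-0.3, 1.3, -3.1]
gripper_width: 12.1
time_s: 10.03
ee_pos: [558.4, -219.1, 123.7]
ee_rot: [-180.0, 0.0, 9.8]
force: [-1.1, 4.2, -2.2]
gripper_width: 11.8
```

Light lateral contact (+4.2 N in y) shows I'm slightly too far in −y. I'll ease over by about 0.7 mm.

```bash
python3 -m inch '[{"x":-0.02,"y":-0.04,"z":0,"yaw":0,"gripper":-1},{"x":0,"y":-0.03,"z":0,"yaw":0,"gripper":-1},{"x":0,"y":0,"z":0,"yaw":0,"gripper":-1},{"x":0,"y":0,"z":0,"yaw":0,"gripper":-1}]'
python3 -m inch '[{"x":0,"y":0,"z":0.05,"yaw":0,"gripper":-1},{"x":0,"y":0,"z":0.05,"yaw":0,"gripper":-1},{"x":0,"y":0,"z":0.05,"yaw":0,"gripper":-1},{"x":0,"y":0,"z":0.05,"yaw":0,"gripper":-1},{"x":0,"y":0,"z":0.05,"yaw":0,"gripper":-1},{"x":0,"y":0,"z":0,"yaw":0,"gripper":-1},{"x":0,"y":0,"z":0,"yaw":0,"gripper":-1}]'
```

```text
time_s: 10.37
ee_pos: [558.3, -218.9, 123.8]
ee_rot: [180.0, -0.0, 9.8]
force: [-0.4, 1.9, -2.6]
gripper_width: 11.6
time_s: 10.95
ee_pos: [558.2, -218.8, 121.3]
ee_rot: [180.0, -0.0, 9.8]
force: [-1.3, 2.3, -1.7]
gripper_width: 11.8
```

```bash
python3 -m inch '[{"x":-0.03,"y":-0.05,"z":0,"yaw":0,"gripper":-1},{"x":0,"y":0,"z":0.05,"yaw":0,"gripper":-1},{"x":0,"y":0,"z":0.05,"yaw":0,"gripper":-1},{"x":0,"y":0,"z":0.05,"yaw":0,"gripper":-1},{"x":0,"y":0,"z":0.05,"yaw":0,"gripper":-1},{"x":0,"y":0,"z":0,"yaw":0,"gripper":-1},{"x":0,"y":0,"z":0,"yaw":0,"gripper":-1}]'
python3 -m inch '[{"x":0,"y":0,"z":0.04,"yaw":0,"gripper":-1},{"x":0,"y":0,"z":0.04,"yaw":0,"gripper":-1},{"x":0,"y":0,"z":0.04,"yaw":0,"gripper":-1},{"x":0,"y":0,"z":0,"yaw":0,"gripper":-1},{"x":0,"y":0,"z":0,"yaw":0,"gripper":-1}]'
```

```text
time_s: 11.53
ee_pos: [558.0, -218.6, 119.4]
ee_rot: [180.0, -0.0, 9.8]
force: [0.2, 1.4, -1.7]
gripper_width: 11.6
time_s: 11.95
ee_pos: [558.0, -218.4, 118.2]
ee_rot: [180.0, -0.0, 9.8]
force: [1.4, 0.3, -3.1]
gripper_width: 11.7
```

```bash
python3 -m inch '[{"x":0,"y":0,"z":0.03,"yaw":0,"gripper":-1},{"x":0,"y":0,"z":0.03,"yaw":0,"gripper":-1},{"x":0,"y":0,"z":0.03,"yaw":0,"gripper":-1},{"x":0,"y":0,"z":0.03,"yaw":0,"gripper":-1},{"x":0,"y":0,"z":0,"yaw":0,"gripper":-1},{"x":0,"y":0,"z":0,"yaw":0,"gripper":-1}]'
python3 -m inch '[{"x":0,"y":0,"z":0.03,"yaw":0,"gripper":-1},{"x":0,"y":0,"z":0.03,"yaw":0,"gripper":-1},{"x":0,"y":0,"z":0.03,"yaw":0,"gripper":-1},{"x":0,"y":0,"z":0,"yaw":0,"gripper":-1},{"x":0,"y":0,"z":0,"yaw":0,"gripper":-1}]'
```

```text
time_s: 12.45
ee_pos: [558.0, -218.4, 117.0]
ee_rot: [180.0, -0.0, 9.8]
force: [1.2, -0.1, -2.2]
gripper_width: 12.0
time_s: 12.87
ee_pos: [558.0, -218.3, 116.2]
ee_rot: [180.0, -0.0, 9.8]
force: [2.1, 0.2, -1.8]
gripper_width: 11.9
```

```bash
python3 -m inch '[{"x":0.02,"y":0,"z":0.03,"yaw":0,"gripper":-1},{"x":0,"y":0,"z":0.03,"yaw":0,"gripper":-1},{"x":0,"y":0,"z":0.03,"yaw":0,"gripper":-1},{"x":0,"y":0,"z":0,"yaw":0,"gripper":-1},{"x":0,"y":0,"z":0,"yaw":0,"gripper":-1}]'
```

```text
time_s: 13.28
ee_pos: [558.1, -218.3, 115.4]
ee_rot: [180.0, -0.0, 9.8]
force: [1.3, -0.0, 0.0]
gripper_width: 11.9
```

```bash
python3 -m inch '[{"x":0,"y":0,"z":0.03,"yaw":0,"gripper":-1},{"x":0,"y":0,"z":0.03,"yaw":0,"gripper":-1},{"x":0,"y":0,"z":0,"yaw":0,"gripper":-1},{"x":0,"y":0,"z":0,"yaw":0,"gripper":-1}]'
```

```text
time_s: 13.62
ee_pos: [558.1, -218.4, 114.9]
ee_rot: [180.0, -0.0, 9.8]
force: [1.1, 1.8, 4.1]
gripper_width: 11.8
```

Contact is about 7 N. I'll press to about 12 N, then start turning (tool yaw negative).

```bash
python3 -m inch '[{"x":0,"y":0,"z":0.03,"yaw":0,"gripper":-1},{"x":0,"y":0,"z":0.03,"yaw":0,"gripper":-1},{"x":0,"y":0,"z":0,"yaw":0,"gripper":-1}]'
python3 -m inch '[{"x":0,"y":0,"z":0,"yaw":-0.15,"gripper":-1},{"x":0,"y":0,"z":0.005,"yaw":-0.25,"gripper":-1},{"x":0,"y":0,"z":0.01,"yaw":-0.28,"gripper":-1},{"x":0,"y":0,"z":0.01,"yaw":-0.28,"gripper":-1},{"x":0,"y":0,"z":0.01,"yaw":-0.28,"gripper":-1},{"x":0,"y":0,"z":0.01,"yaw":-0.28,"gripper":-1}]'
```

```text
time_s: 13.87
ee_pos: [558.1, -218.3, 114.3]
ee_rot: [180.0, -0.0, 9.8]
force: [-0.5, 1.4, 4.6]
gripper_width: 12.2
time_s: 14.37
ee_pos: [558.1, -218.3, 113.6]
ee_rot: [180.0, -0.0, 17.5]
force: [0.3, 2.2, 4.4]
gripper_width: 12.2
```

```bash
python3 -c "
from workcell import telemetry as t
s=t.state();print(s['force'],s['torque'])"
```

```text
[0.26296821 2.16697367 4.44670733] [ 0.37106424  0.00467165 -0.20634078]
```

```bash
python3 -m inch '[{"x":0,"y":0,"z":0.03,"yaw":-0.28,"gripper":-1},{"x":0,"y":0,"z":0.03,"yaw":-0.28,"gripper":-1},{"x":0,"y":0,"z":0.02,"yaw":-0.28,"gripper":-1},{"x":0,"y":0,"z":0.02,"yaw":-0.28,"gripper":-1},{"x":0,"y":0,"z":0.02,"yaw":-0.28,"gripper":-1},{"x":0,"y":0,"z":0.02,"yaw":-0.28,"gripper":-1}]'
```

```text
time_s: 14.87
ee_pos: [558.1, -218.3, 112.7]
ee_rot: [180.0, -0.0, 25.9]
force: [-0.9, 2.1, 8.4]
gripper_width: 11.9
```

```bash
python3 -m inch '[{"x":0,"y":0,"z":0.03,"yaw":-0.28,"gripper":-1},{"x":0,"y":0,"z":0.02,"yaw":-0.28,"gripper":-1},{"x":0,"y":0,"z":0.02,"yaw":-0.28,"gripper":-1},{"x":0,"y":0,"z":0.02,"yaw":-0.28,"gripper":-1},{"x":0,"y":0,"z":0.02,"yaw":-0.28,"gripper":-1},{"x":0,"y":0,"z":0.02,"yaw":-0.28,"gripper":-1}]'
```

```text
time_s: 15.37
ee_pos: [558.0, -218.3, 111.9]
ee_rot: [180.0, -0.0, 34.3]
force: [-0.7, 2.4, 11.7]
gripper_width: 11.6
```

```bash
python3 -m inch '[{"x":0,"y":0,"z":0.02,"yaw":-0.28,"gripper":-1},{"x":0,"y":0,"z":0.02,"yaw":-0.28,"gripper":-1},{"x":0,"y":0,"z":0.02,"yaw":-0.28,"gripper":-1},{"x":0,"y":0,"z":0.015,"yaw":-0.28,"gripper":-1},{"x":0,"y":0,"z":0.015,"yaw":-0.28,"gripper":-1},{"x":0,"y":0,"z":0.015,"yaw":-0.28,"gripper":-1}]'; python3 -c "
from workcell import telemetry as t
s=t.state();print(s['force'],s['torque'])"
```

```text
time_s: 15.87
ee_pos: [558.0, -218.2, 111.3]
ee_rot: [180.0, -0.0, 42.7]
force: [-2.5, 3.5, 12.9]
gripper_width: 11.8
[-2.45866326  3.47273578 12.90823036] [ 0.57477471  0.54937916 -0.37634652]
```

```bash
python3 -m inch '[{"x":0,"y":-0.01,"z":0.02,"yaw":-0.28,"gripper":-1},{"x":0,"y":-0.01,"z":0.02,"yaw":-0.28,"gripper":-1},{"x":0,"y":-0.01,"z":0.015,"yaw":-0.28,"gripper":-1},{"x":0,"y":0,"z":0.015,"yaw":-0.28,"gripper":-1},{"x":0,"y":0,"z":0.015,"yaw":-0.28,"gripper":-1},{"x":0,"y":0,"z":0.01,"yaw":-0.28,"gripper":-1}]'
```

```text
time_s: 16.37
ee_pos: [557.9, -218.1, 110.8]
ee_rot: [179.9, -0.0, 51.1]
force: [-2.3, 2.3, 14.5]
gripper_width: 11.6
```

```bash
python3 -m inch '[{"x":0,"y":-0.01,"z":0.015,"yaw":-0.28,"gripper":-1},{"x":0,"y":-0.01,"z":0.015,"yaw":-0.28,"gripper":-1},{"x":0,"y":-0.01,"z":0.015,"yaw":-0.28,"gripper":-1},{"x":0,"y":0,"z":0.01,"yaw":-0.28,"gripper":-1},{"x":0,"y":0,"z":0.01,"yaw":-0.28,"gripper":-1},{"x":0,"y":0,"z":0.01,"yaw":-0.28,"gripper":-1}]'
```

```text
time_s: 16.87
ee_pos: [557.9, -218.1, 110.3]
ee_rot: [179.9, -0.0, 59.5]
force: [-2.9, 1.4, 16.6]
gripper_width: 11.5
```

```bash
python3 -m inch '[{"x":0,"y":-0.01,"z":0.008,"yaw":-0.28,"gripper":-1},{"x":0,"y":-0.01,"z":0.008,"yaw":-0.28,"gripper":-1},{"x":0,"y":-0.01,"z":0.008,"yaw":-0.28,"gripper":-1},{"x":0,"y":0,"z":0.008,"yaw":-0.28,"gripper":-1},{"x":0,"y":0,"z":0.008,"yaw":-0.28,"gripper":-1},{"x":0,"y":0,"z":0.008,"yaw":-0.28,"gripper":-1}]'
```

```text
time_s: 17.37
ee_pos: [557.9, -218.1, 110.0]
ee_rot: [179.8, -0.0, 67.8]
force: [-2.1, 1.4, 16.6]
gripper_width: 11.8
```

```bash
python3 -m inch '[{"x":0,"y":-0.01,"z":0.008,"yaw":-0.28,"gripper":-1},{"x":0,"y":-0.01,"z":0.008,"yaw":-0.28,"gripper":-1},{"x":0,"y":0,"z":0.008,"yaw":-0.28,"gripper":-1},{"x":0,"y":0,"z":0.008,"yaw":-0.28,"gripper":-1},{"x":0,"y":0,"z":0.006,"yaw":-0.28,"gripper":-1},{"x":0,"y":0,"z":0.006,"yaw":-0.28,"gripper":-1}]'; python3 -c "
from workcell import telemetry as t
s=t.state();print(s['force'],s['torque'])"
```

```text
time_s: 17.87
ee_pos: [557.8, -218.0, 109.7]
ee_rot: [179.8, 0.0, 76.2]
force: [-1.6, 1.6, 17.1]
gripper_width: 11.6
[-1.63030579  1.64517759 17.13516947] [ 0.4165092   0.60354656 -0.55376286]
```

```bash
python3 -m inch '[{"x":0,"y":0,"z":0.006,"yaw":-0.28,"gripper":-1},{"x":0,"y":0,"z":0.006,"yaw":-0.28,"gripper":-1},{"x":0,"y":0,"z":0.006,"yaw":-0.28,"gripper":-1},{"x":0,"y":0,"z":0.006,"yaw":-0.28,"gripper":-1},{"x":0,"y":0,"z":0.006,"yaw":-0.28,"gripper":-1},{"x":0,"y":0,"z":0.006,"yaw":-0.28,"gripper":-1},{"x":0,"y":0,"z":0.006,"yaw":-0.28,"gripper":-1},{"x":0,"y":0,"z":0.006,"yaw":-0.28,"gripper":-1}]'
```

```text
time_s: 18.53
ee_pos: [557.8, -218.0, 109.4]
ee_rot: [179.8, 0.0, 87.4]
force: [-2.2, 3.5, 18.4]
gripper_width: 12.1
```

```bash
python3 -m inch '[{"x":0,"y":-0.01,"z":0,"yaw":-0.28,"gripper":-1},{"x":-0.0,"y":-0.01,"z":0.003,"yaw":-0.28,"gripper":-1},{"x":0,"y":0,"z":0.003,"yaw":-0.28,"gripper":-1},{"x":0,"y":0,"z":0.003,"yaw":-0.28,"gripper":-1},{"x":0,"y":0,"z":0.003,"yaw":-0.28,"gripper":-1},{"x":0,"y":0,"z":0.003,"yaw":-0.28,"gripper":-1},{"x":0,"y":0,"z":0.003,"yaw":-0.28,"gripper":-1},{"x":0,"y":0,"z":0,"yaw":-0.28,"gripper":-1},{"x":0,"y":0,"z":0,"yaw":-0.28,"gripper":-1},{"x":0,"y":0,"z":0,"yaw":-0.05,"gripper":-1},{"x":0,"y":0,"z":0,"yaw":0,"gripper":-1},{"x":0,"y":0,"z":0,"yaw":0,"gripper":-1}]'
python3 - <<'E'
from workcell import telemetry as t,cams
from h import *
import pickle
s=t.state();print(s["force"],s["torque"],s["ee_rot"])
f=cams.grab_frame("side");w=cams.grab_frame("scene");pickle.dump((f,w),open("f3.pkl","wb"))
im=np.zeros((480,800,3),np.uint8)
for k,g in enumerate((f,w)):
    p=proj(g,[(558,-218,80)])[0].astype(int)
    im[:480,400*k:400*k+400]=cv2.resize(g["pixels"][p[1]-36:p[1]+36,p[0]-30:p[0]+30,::-1],(400,480),interpolation=cv2.INTER_CUBIC)
cv2.imwrite("pics/p2.png",im)
E
```

```text
time_s: 19.53
ee_pos: [557.6, -218.0, 109.2]
ee_rot: [179.8, 0.1, 100.3]
force: [-2.4, 2.3, 16.9]
gripper_width: 11.4
[-2.37044748  2.30350888 16.88628594] [ 0.54651661  0.51500991 -0.33651106] [1.79843879e+02 8.68620853e-02 1.00274104e+02]
```

View pics/p2.png

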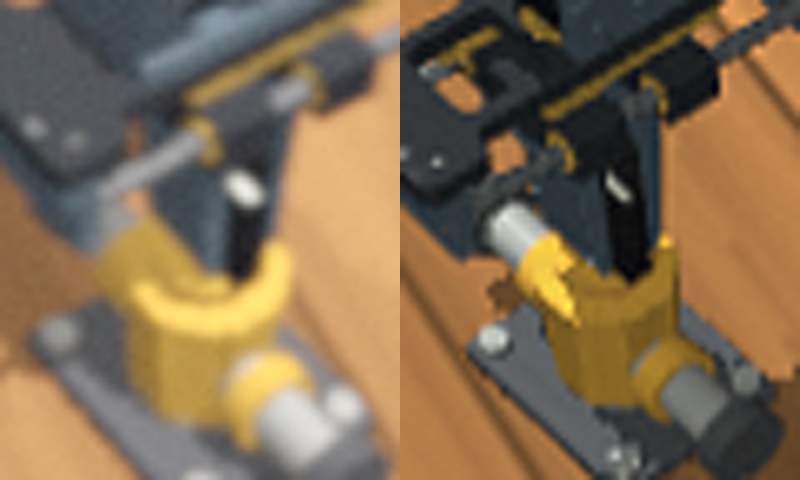

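No red is visible, the handle lies along the pipe and the load is about 20 N. I'll unload the spring before letting go.

```bash
python3 -m inch '[{"x":0,"y":0,"z":-0.04,"yaw":0,"gripper":-1},{"x":0,"y":0,"z":-0.04,"yaw":0,"gripper":-1},{"x":0,"y":0,"z":-0.04,"yaw":0,"gripper":-1},{"x":0,"y":0,"z":-0.04,"yaw":0,"gripper":-1},{"x":0,"y":0,"z":0,"yaw":0,"gripper":-1},{"x":0,"y":0,"z":0,"yaw":0,"gripper":-1}]'
```

```text
time_s: 20.13
ee_pos: [557.7, -218.0, 109.8]
ee_rot: [179.9, 0.1, 100.3]
force: [0.1, 0.7, 11.8]
gripper_width: 12.1
```

```bash
python3 -m inch '[{"x":0,"y":0,"z":-0.05,"yaw":0,"gripper":-1},{"x":0,"y":0,"z":-0.05,"yaw":0,"gripper":-1},{"x":0,"y":0,"z":-0.05,"yaw":0,"gripper":-1},{"x":0,"y":0,"z":-0.05,"yaw":0,"gripper":-1},{"x":0,"y":0,"z":0,"yaw":0,"gripper":-1},{"x":0,"y":0,"z":0,"yaw":0,"gripper":-1},{"x":0,"y":0,"z":0,"yaw":0,"gripper":-1}]'
```

```text
time_s: 20.72
ee_pos: [557.7, -218.0, 110.5]
ee_rot: [179.9, 0.1, 100.3]
force: [2.2, -0.1, 5.6]
gripper_width: 11.9
```

```bash
python3 -m inch '[{"x":0,"y":0,"z":-0.05,"yaw":0,"gripper":-1},{"x":0,"y":0,"z":-0.05,"yaw":0,"gripper":-1},{"x":0,"y":0,"z":-0.05,"yaw":0,"gripper":-1},{"x":0,"y":0,"z":-0.03,"yaw":0,"gripper":-1},{"x":0,"y":0,"z":0,"yaw":0,"gripper":-1},{"x":0,"y":0,"z":0,"yaw":0,"gripper":-1},{"x":0,"y":0,"z":0,"yaw":0,"gripper":-1}]'
python3 -m inch '[{"x":0,"y":0,"z":0,"yaw":0,"gripper":-0.5},{"x":0,"y":0,"z":0,"yaw":0,"gripper":-0.3},{"x":0,"y":0,"z":0,"yaw":0,"gripper":0},{"x":0,"y":0,"z":0,"yaw":0,"gripper":0},{"x":0,"y":0,"z":0,"yaw":0,"gripper":0},{"x":0,"y":0,"z":0,"yaw":0,"gripper":0},{"x":0,"y":0,"z":0,"yaw":0,"gripper":0},{"x":0,"y":0,"z":0,"yaw":0,"gripper":0}]'
```

```text
time_s: 21.3
ee_pos: [557.6, -218.0, 111.2]
ee_rot: [179.9, 0.0, 100.3]
force: [5.3, -1.9, -2.0]
gripper_width: 11.5
time_s: 21.97
ee_pos: [556.8, -217.7, 111.9]
ee_rot: [-180.0, -0.0, 100.3]
force: [-0.3, 0.3, -0.2]
gripper_width: 45.9
```

```bash
python3 -m inch '[{"x":0,"y":0,"z":-0.6,"yaw":0,"gripper":0},{"x":0,"y":0,"z":-1,"yaw":0,"gripper":0},{"x":0,"y":0,"z":-1.5,"yaw":0,"gripper":0},{"x":0,"y":0,"z":-2,"yaw":0,"gripper":0},{"x":0,"y":0,"z":-2,"yaw":0,"gripper":0},{"x":0,"y":0,"z":-2,"yaw":0,"gripper":0},{"x":-2,"y":0,"z":-2,"yaw":0,"gripper":0},{"x":-2.5,"y":0,"z":-1,"yaw":0,"gripper":0},{"x":-2.5,"y":0,"z":0,"yaw":0,"gripper":0},{"x":-1,"y":0,"z":0,"yaw":0,"gripper":0},{"x":0,"y":0,"z":0,"yaw":0,"gripper":0},{"x":0,"y":0,"z":0,"yaw":0,"gripper":0}]'
python3 - <<'E'
from workcell import telemetry as t,cams
from h import *
import pickle
s=t.state();print(s["force"],s["ee_pos"])
F=[cams.grab_frame(n) for n in("side","scene","wrist")];pickle.dump(F,open("f4.pkl","wb"))
im=np.zeros((480,800,3),np.uint8)
for k,g in enumerate(F):
    p=proj(g,[(558,-218,90)])[0].astype(int);h,wd=((90,54) if k==2 else (36,20));print(p)
    y,x=max(p[1]-h,0),max(p[0]-wd,0)
    im[:480,266*k:266*k+266]=cv2.resize(g["pixels"][y:y+2*h,x:x+2*wd,::-1],(266,480),interpolation=cv2.INTER_CUBIC)
cv2.imwrite("pics/p3.png",im)
E
```

```text
time_s: 22.97
ee_pos: [570.7, -296.0, 232.7]
ee_rot: [-180.0, -0.1, 100.2]
force: [0.6, 0.7, -1.1]
gripper_width: 45.2
[ 0.62355011  0.74843333 -1.08603937] [ 570.73500385 -296.01898788  232.70623554]
[345 305]
[278 188]
[320 121]
```

View pics/p3.png

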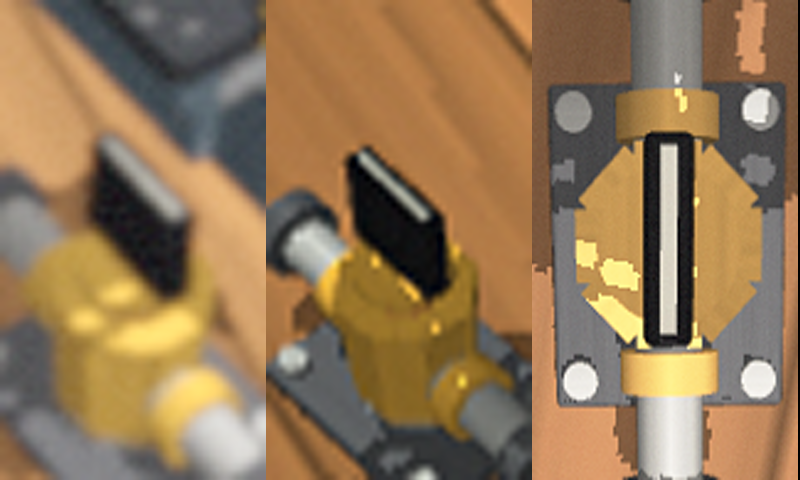

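The handle lies along the pipe and stands upright, with no red visible. One last numeric check: red pixels near the rim, and the handle's top height across two views.

Run:
```python
from h import *
import pickle
np.set_printoptions(precision=1,suppress=True)
F=pickle.load(open("f4.pkl","rb"));old=pickle.load(open("f2.pkl","rb"))[0]
red=lambda g,p:int((lambda a:(((a[...,0]<6)|(a[...,0]>174))&(a[...,1]>150)&(a[...,2]>60)).sum())(cv2.cvtColor(g["pixels"],cv2.COLOR_RGB2HSV)[p[1]-25:p[1]+25,p[0]-16:p[0]+16]))
for g in F[:2]: print("red",red(g,proj(g,[(558,-218,80)])[0].astype(int)))
print("before",red(old,proj(old,[(558,-218,130)])[0].astype(int)))
# white line ends: side crop px->image
S=lambda k,u,v,p:(p[0]-20+(u-266*k)*40/266,p[1]-36+v*72/480)
a=[S(0,105,140,(345,305)),S(0,182,215,(345,305))];b=[S(1,362,154,(278,188)),S(1,433,217,(278,188))]
for ua,ub in zip(a,b):
    o1,d1=ray(F[0],[ua]);o2,d2=ray(F[1],[ub]);A=np.c_[d1[0],-d2[0]];t=np.linalg.lstsq(A,o2-o1,rcond=None)[0];P,Q=o1+t[0]*d1[0],o2+t[1]*d2[0];print((P+Q)/2,np.linalg.norm(P-Q))
w=F[2]; 
for v in((668,145),(668,335)): print(onz(w,[(320-54+(v[0]-532)*108/266,31+v[1]*180/480)],125))
```

```text
red 0
red 0
before 4
[ 557.  -217.2  140.8] 21.367732165932388
[ 558.4 -219.   105. ] 28.43417524284697
[[ 554.6 -198.7  125. ]]
[[ 561.8 -238.4  125. ]]
```

The line ends were paired the wrong way round between the two opposed views. I'll repeat with them swapped.

Run:
```python
from h import *
import pickle
np.set_printoptions(precision=1,suppress=True)
F=pickle.load(open("f4.pkl","rb"))
S=lambda k,u,v,p:(p[0]-20+(u-266*k)*40/266,p[1]-36+v*72/480)
a=[S(0,105,140,(345,305)),S(0,182,215,(345,305))];b=[S(1,433,217,(278,188)),S(1,362,154,(278,188))]
for ua,ub in zip(a,b):
    o1,d1=ray(F[0],[ua]);o2,d2=ray(F[1],[ub]);t=np.linalg.lstsq(np.c_[d1[0],-d2[0]],o2-o1,rcond=None)[0];P,Q=o1+t[0]*d1[0],o2+t[1]*d2[0];print((P+Q)/2,np.linalg.norm(P-Q))
```

```text
[ 553.6 -198.1  122.5] 3.0805029693400363
[ 561.8 -238.   123.6] 2.8485122256712745
```

The top stands at about 123 mm, level at both ends, so the collar is about 6 to 8.5 mm above the rim. The red band (top edge 9.7 mm below the collar) is therefore below the rim.

```bash
python3 -c "
from workcell import env;print(env.job_done())"
```

```text
the job is handed in; nothing more can be done
None
```

I handed the job in at about 23 s: the plug is wedged upright in the valve, with its handle along the pipe and the red band below the rim.

**What I did**
- I gripped the plug by its black handle at 60 N and lifted it straight out of the rack. I entered it in the bore with the handle about 91° off the pipe, nudging it sideways to keep side forces to about 4 N.
- I then turned it 90° at about 0.29 rad/s while pressing. The load on the valve rose from about 7 N to about 20 N; the highest reading was about 21.4 N, which would push the valve down about 2.1 mm.
- I took the load off before opening the gripper, then backed away.

**Last checks**
- **Alignment:** the handle is at 100.3° and the pipe at about 100.8°.
- **Position:** the handle is centred over the bore to within about 1 mm.
- **Upright:** the two ends of the handle top are level to within about 1 mm.
- **Depth:** the collar is about 8.5 mm above the rim going by the arm's pose, and about 6 mm by the two-camera view. These differ by about 2 mm, but both put the red band below the rim, which needs under 9.7 mm.
- **Red pixels:** none showed near the rim, but this is weak evidence. The same test found only 4 before insertion, when the band was in plain view.

**What went wrong or was not checked**
- The first two move commands were refused because their rows were incomplete; nothing moved.
- My first two-camera height check paired the wrong ends of the handle line, so I repeated it.
- Forces were read only at the end of each short move, so brief peaks in between were not seen.
- I did not measure the other loose parts again, but nothing I did touched them as far as I could tell.

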